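# Mark the full enamel trays

## Task

The board holds four trays of enamelled discs, each with a flip-over tag in front of it. Gently push over whichever tags are wrong, so that the tags of the trays with a disc in every cell lie with their ring face up, tipped towards the tray, and the tags of all other trays lie with their bar face up, tipped towards the robot. Some tags may already be right; leave the trays and everything else standing where they are.

Things in the scene. Friction and masses are not known exactly. Their poses are not given: they have to be found in the camera images.
- board: Plywood board lying on the table, 300 (its x) by 480 (its y) by 12 mm thick, fixed; origin at the centre of its underside, its x axis pointing away from the robot, from the tag stands to the trays.
- stand_a: Fixed steel stand of tag A, one of four in a row 115 mm apart across the board, in any order. Origin: centre of its underside, on the board's top. Axes as the board's: +x points straight to its own tray (tray centre 160 mm away), y along the hinge, whose line is 28 mm above the origin between two cheeks 68 mm apart over their outsides. Edge of a tag leaning to +x to tray wall: about 65 mm.
- tag_a (a joint): Angle of tag A, rad: 0 = leaning to the stand's -x side (robot), the face with the raised straight copper bar up (not full); 0.82 = upright; 1.64 = leaning to +x (tray), the face with the raised copper ring up (full). Swings freely, slightly damped: pushed past upright it falls over by its own weight. At both ends it rests on stops.
- edge_a (a point): Middle of the free edge of tag A, a white plate 50 mm wide (along the hinge), 55 mm from hinge to free edge, 4 mm thick (marks 3 mm proud), 40 g. At rest it slopes up 43 degrees from level: this point is then 40 mm from the hinge line horizontally and 65 mm above the stand's origin; upright: 83 mm above it. Pushed level the edge may jam on the finger; push it along its arc, up and over.
- stand_b: Fixed steel stand of tag B, one of four in a row 115 mm apart across the board, in any order. Origin: centre of its underside, on the board's top. Axes as the board's: +x points straight to its own tray (tray centre 160 mm away), y along the hinge, whose line is 28 mm above the origin between two cheeks 68 mm apart over their outsides. Edge of a tag leaning to +x to tray wall: about 65 mm.
- tag_b (a joint): Angle of tag B, rad: 0 = leaning to the stand's -x side (robot), the face with the raised straight copper bar up (not full); 0.82 = upright; 1.64 = leaning to +x (tray), the face with the raised copper ring up (full). Swings freely, slightly damped: pushed past upright it falls over by its own weight. At both ends it rests on stops.
- edge_b (a point): Middle of the free edge of tag B, a white plate 50 mm wide (along the hinge), 55 mm from hinge to free edge, 4 mm thick (marks 3 mm proud), 40 g. At rest it slopes up 43 degrees from level: this point is then 40 mm from the hinge line horizontally and 65 mm above the stand's origin; upright: 83 mm above it. Pushed level the edge may jam on the finger; push it along its arc, up and over.
- stand_c: Fixed steel stand of tag C, one of four in a row 115 mm apart across the board, in any order. Origin: centre of its underside, on the board's top. Axes as the board's: +x points straight to its own tray (tray centre 160 mm away), y along the hinge, whose line is 28 mm above the origin between two cheeks 68 mm apart over their outsides. Edge of a tag leaning to +x to tray wall: about 65 mm.
- tag_c (a joint): Angle of tag C, rad: 0 = leaning to the stand's -x side (robot), the face with the raised straight copper bar up (not full); 0.82 = upright; 1.64 = leaning to +x (tray), the face with the raised copper ring up (full). Swings freely, slightly damped: pushed past upright it falls over by its own weight. At both ends it rests on stops.
- edge_c (a point): Middle of the free edge of tag C, a white plate 50 mm wide (along the hinge), 55 mm from hinge to free edge, 4 mm thick (marks 3 mm proud), 40 g. At rest it slopes up 43 degrees from level: this point is then 40 mm from the hinge line horizontally and 65 mm above the stand's origin; upright: 83 mm above it. Pushed level the edge may jam on the finger; push it along its arc, up and over.
- stand_d: Fixed steel stand of tag D, one of four in a row 115 mm apart across the board, in any order. Origin: centre of its underside, on the board's top. Axes as the board's: +x points straight to its own tray (tray centre 160 mm away), y along the hinge, whose line is 28 mm above the origin between two cheeks 68 mm apart over their outsides. Edge of a tag leaning to +x to tray wall: about 65 mm.
- tag_d (a joint): Angle of tag D, rad: 0 = leaning to the stand's -x side (robot), the face with the raised straight copper bar up (not full); 0.82 = upright; 1.64 = leaning to +x (tray), the face with the raised copper ring up (full). Swings freely, slightly damped: pushed past upright it falls over by its own weight. At both ends it rests on stops.
- edge_d (a point): Middle of the free edge of tag D, a white plate 50 mm wide (along the hinge), 55 mm from hinge to free edge, 4 mm thick (marks 3 mm proud), 40 g. At rest it slopes up 43 degrees from level: this point is then 40 mm from the hinge line horizontally and 65 mm above the stand's origin; upright: 83 mm above it. Pushed level the edge may jam on the finger; push it along its arc, up and over.
- tray_full_1: Loose white divided tray, 110 (x) by 92 (y) by 22 mm tall, 0.35 kg, with 2 by 3 cells, standing on the board; origin at the centre of its underside. Full: an enamelled disc (29 mm across) in each of its six cells.
- tray_full_2: Loose white divided tray, 110 (x) by 92 (y) by 22 mm tall, 0.35 kg, with 2 by 3 cells, standing on the board; origin at the centre of its underside. Full: an enamelled disc (29 mm across) in each of its six cells.
- tray_part: Loose white divided tray, 110 (x) by 92 (y) by 22 mm tall, 0.35 kg, with 2 by 3 cells, standing on the board; origin at the centre of its underside. Not full: four discs, two cells empty.
- tray_empty: Loose white divided tray, 110 (x) by 92 (y) by 22 mm tall, 0.35 kg, with 2 by 3 cells, standing on the board; origin at the centre of its underside. Not full: all cells empty.
- glaze_jar: Bystander, to be left alone: small closed glass jar, 28 mm across, 36 mm tall, standing on the board between two tag stands.
- brush: Bystander, to be left alone: fine paint brush, 135 mm long, 9 mm thick, lying on the board between two tag stands.
- bowl_a: Bystander, to be left alone: white glaze bowl, 72 mm across, 30 mm tall, on the table beside the board.
- bowl_b: Bystander, to be left alone: orange cup, 56 mm across, 28 mm tall, on the table beside the board.
- plate: Bystander, to be left alone: white saucer, 110 mm across, 14 mm tall, on the table beside the board.
- gum_bottle: Bystander, to be left alone: amber bottle, 50 mm across, 100 mm tall, on the table beside the board.
- copper_ring: Bystander, to be left alone: copper ring, 60 mm across, 12 mm tall, on the table beside the board.
Not all that is in view belongs to the job. Leave any yellow look-alike of the tray_part alone.

How it is judged:
At the end, for the whole second after the job is handed in: Tags in front of tray_full_1 and tray_full_2 (tray centre within 178 mm of the stand) stand above 1.47 rad (ring up), the other two below 0.17 rad (bar up); all tags at rest (below 0.1 rad/s); every tray within 15 mm of where it stood (((horizontal distance between tray_full_1 and stand_a below 0.178 m and value of joint tag_a above 1.47 rad) or (horizontal distance between tray_full_2 and stand_a below 0.178 m and value of joint tag_a above 1.47 rad) or (horizontal distance between tray_part and stand_a below 0.178 m and value of joint tag_a below 0.17 rad) or (horizontal distance between tray_empty and stand_a below 0.178 m and value of joint tag_a below 0.17 rad)) and velocity of joint tag_a between -0.1 and 0.1 rad/s and ((horizontal distance between tray_full_1 and stand_b below 0.178 m and value of joint tag_b above 1.47 rad) or (horizontal distance between tray_full_2 and stand_b below 0.178 m and value of joint tag_b above 1.47 rad) or (horizontal distance between tray_part and stand_b below 0.178 m and value of joint tag_b below 0.17 rad) or (horizontal distance between tray_empty and stand_b below 0.178 m and value of joint tag_b below 0.17 rad)) and velocity of joint tag_b between -0.1 and 0.1 rad/s and ((horizontal distance between tray_full_1 and stand_c below 0.178 m and value of joint tag_c above 1.47 rad) or (horizontal distance between tray_full_2 and stand_c below 0.178 m and value of joint tag_c above 1.47 rad) or (horizontal distance between tray_part and stand_c below 0.178 m and value of joint tag_c below 0.17 rad) or (horizontal distance between tray_empty and stand_c below 0.178 m and value of joint tag_c below 0.17 rad)) and velocity of joint tag_c between -0.1 and 0.1 rad/s and ((horizontal distance between tray_full_1 and stand_d below 0.178 m and value of joint tag_d above 1.47 rad) or (horizontal distance between tray_full_2 and stand_d below 0.178 m and value of joint tag_d above 1.47 rad) or (horizontal distance between tray_part and stand_d below 0.178 m and value of joint tag_d below 0.17 rad) or (horizontal distance between tray_empty and stand_d below 0.178 m and value of joint tag_d below 0.17 rad)) and velocity of joint tag_d between -0.1 and 0.1 rad/s and distance of each of tray_full_1, tray_full_2, tray_part, tray_empty from where it was at the start of the episode below 0.015 m); the robot touches nothing.
It fails at once if a tray was shoved out of place (more than 15 mm) (distance of any of tray_full_1, tray_full_2, tray_part, tray_empty from where it was at the start of the episode above 0.015 m).
It fails at once if a tray was lifted or tipped (height (world z) of any of tray_full_1, tray_full_2, tray_part, tray_empty above 0.022 m or angle between any of tray_full_1, tray_full_2, tray_part, tray_empty's own z axis and vertical above 0.15 rad).
It fails at once if one of the other things was moved (more than 25 mm) or lifted (distance of any of glaze_jar, brush, bowl_a, bowl_b, plate, gum_bottle, copper_ring from where it was at the start of the episode above 0.025 m).
It fails at once if a tag or its stand was pushed hard (more than 25 N) (contact force between any of the fingers, the arm and stand_a above 25 N or contact force between any of the fingers, the arm and stand_b above 25 N or contact force between any of the fingers, the arm and stand_c above 25 N or contact force between any of the fingers, the arm and stand_d above 25 N).
It also fails if it takes over 64 s, if anything falls off the work surface, if the arm or the gripper's body presses on something with over 40 N, if the wrist force passes 120 N, or if a joint passes its speed limit or range.

## Robot

A 6-joint arm with a two-finger parallel gripper is mounted at the origin on the work surface. World frame = base frame: x ahead of the robot, y to its left, z up, the work surface at z = 0. Lengths are in m, angles in rad, forces in N, time in s.
With the tool pointing down it reaches from about 0.325 to 1 m from the base axis. Payload 5.1 kg.
Tool frame: the origin (TCP) lies at the very end of the fingers, on their centre line; the grasp point (between the pads) lies 19 mm behind it; z points along the fingers, y is the direction in which the jaws open and shut (so a half turn about z gives the same grasp; the last joint's range is limited). The gripper opens to 85 mm and grips with 20 to 120 N. Pads are 22 mm wide; open, the fingers measure 114 mm over their backs; the gripper's body (76 mm by 85 mm) begins 54 mm behind the grasp point. The pads swing forward as they close: fully open they stand 13 mm farther back than shut.
Start: joints at [-1.211, 0.124, 1.65, -0, 1.367, -0.083], TCP at [0.278, -0.587, 0.231] pointing down, gripper open.
Joint ranges: [-2.61, 2.61], [-1.02, 2.33], [0.03, 2.71], [-1.35, 4.49], [0.32, 2.68], [-2.91, 2.91]. Speed limits (rad/s): [2.57, 2.57, 3.14, 3.14, 3.14, 3.14].

## Interface

Orientations are given as a 3x3 rotation matrix whose columns are the frame's x, y, z axes.
In Python, from rig import bot, cams gives the robot as it stands. The module is installed in compiled form; this text tells all that it offers.
- The arm moves only by the tool jog_arm, never from a script. Its argument "targets" is a list of rows, each a list of 3 entries, a list of its own where there are three numbers: the shift along the world's x, y, z in cm, then the turn, a rotation vector about the world's x, y, z in rad, then the closure in counts, from 0 (fully open) to 255 (shut). A call has 1 to 5 rows; each row is the pose to reach, as a shift and turn from the pose commanded when the call began; what a row does not reach only later rows make up. A row lasts 1/12 s, in which the tool goes at most 41.7 mm and 7.16 degrees, less where a joint would pass 70% of its speed; a pose out of reach is approached as far as the arm can. A call with a gripper value outside its range is refused whole. The fingers move at their own pace and stop on an object; the grip force is fixed at half the most. Time passes only in rows, so rows that repeat a pose let the fingers close. It gives the time, the measured TCP pose, the force and the opening at its end, in the units of the state.
- bot.sense(): the state, without advancing time (a new reading comes with each control period).
- cams.snapshot(name): name is "scene" or "top" or "wrist"; returns a dict with "pixels" (480x640x3 uint8, blue, green, red), "mtx" (3x3 intrinsics, pixels), "R" (3x3) and "t" (3): a world point X has camera coordinates R X + t. Camera axes: x right, y down, z forward; pixel columns grow to the right and rows downward; lengths in m; the calibration is good to about 2 mm. A picture is of the moment at which its call begins. There is no depth.
- bot.job_done(): hands the job in, once; it reports no verdict.
The state is a dict: "clock": time; "joint_pos": joint angles; "joint_velocities": joint speeds; "joint_efforts": joint torques, N m; "eef_pos": TCP position; "eef_rot": TCP orientation; "ft_force": force on the tool from outside, world axes, zero at the start; "wrist_torque": the same for the moment, N m; "finger_gap": finger opening in m.
Only numpy, scipy, OpenCV 4.12 (cv2) and the standard library are available. Lean on these libraries where they do the work, as an engineer would, in place of code of your own. Each camera call takes 0.05 s, during which the arm holds its last target. There are 200 camera calls.

## Working session

There is one attempt and no reset: what is moved stays moved. The work goes in short steps, Python scripts to look and compute and a tool call to move; the robot and the scene stay as the last step left them, time stands still between calls to the robot, and variables do not carry over. Pictures are saved under pics/ and viewed, on a budget of 10 in all, crops included, one or two more only if the job needs it, and the job is handed in when it is done.

Besides the shell and the picture viewer there is one more tool, called after "Call:" by a JSON object that holds its "fn" and its "kwargs". jog_arm: Moves the arm, as the interface text tells. Its arguments: {"type":"object","properties":{"targets":{"type":"array"}},"required":["targets"]}

```bash
mkdir -p pics; python3 - <<'E'
from rig import bot,cams
import cv2
for n in("scene","top"):
    s=cams.snapshot(n);cv2.imwrite(f"pics/{n}1.png",s["pixels"]);print(n,s["mtx"].round(1).tolist(),s["R"].round(3).tolist(),s["t"].round(3).tolist())
s=bot.sense();print(s["clock"],s["eef_pos"],s["eef_rot"],s["finger_gap"])
E
```

```text
scene [[559.1, 0.0, 318.9], [0.0, 559.1, 241.7], [0.0, 0.0, 1.0]] [[-0.547, 0.837, -0.014], [0.711, 0.455, -0.536], [-0.442, -0.303, -0.844]] [0.285, -0.306, 1.497]
top [[454.6, 0.0, 319.9], [0.0, 454.6, 247.1], [0.0, 0.0, 1.0]] [[0.007, -1.0, 0.007], [-0.998, -0.008, -0.065], [0.065, -0.006, -0.998]] [0.015, 0.499, 1.259]
0.1 [ 0.27827986 -0.58680039  0.23015324] [[ 9.03553802e-01  4.28474121e-01 -6.74156936e-04]
 [ 4.28474620e-01 -9.03552018e-01  1.80314350e-03]
 [ 1.63464467e-04 -1.91809631e-03 -9.99998147e-01]] 0.08549141201729618
```

View pics/top1.png

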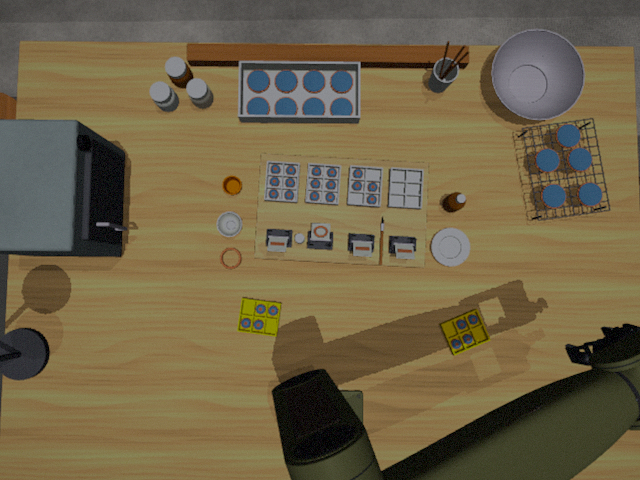

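View pics/scene1.png

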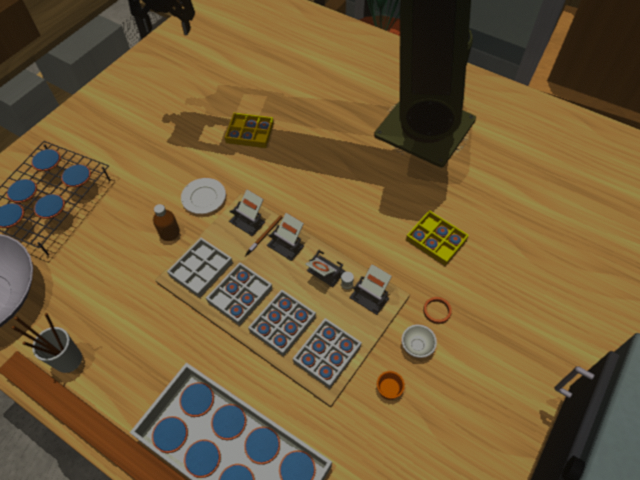

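The top view shows, from left to right, trays at (282,183) full, (323,184) apparently full, (365,186) partly filled and (405,188) empty. Their tags are at (278,240) bar, (320,233) ring, (361,246) bar and (404,249) bar. The yellow trays at (260,316) and (464,332) are look-alikes. I'll confirm this with an enlarged crop.

```bash
cat > h.py <<'E'
import numpy as np
def ray(s,u,v,z):
    R,t=s["R"],s["t"];d=R.T@np.linalg.solve(s["mtx"],[u,v,1.]);c=-R.T@t
    return c+d*(z-c[2])/d[2]
def proj(s,X):
    p=s["mtx"]@(s["R"]@np.asarray(X)+s["t"]);return p[:2]/p[2]
E
python3 - <<'E'
from rig import cams
import cv2,numpy as np
a=cams.snapshot("top")["pixels"][150:270,250:435];b=cams.snapshot("scene")["pixels"][185:405,155:415]
a=cv2.resize(a,(800,519),interpolation=cv2.INTER_CUBIC)
b=cv2.resize(b,None,fx=2.7,fy=2.7,interpolation=cv2.INTER_CUBIC)
f=lambda i:cv2.convertScaleAbs(i,alpha=1.5)
cv2.imwrite("pics/ca.png",f(a));cv2.imwrite("pics/cb.png",f(b))
E
```

```text
(no output)
```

View pics/ca.png

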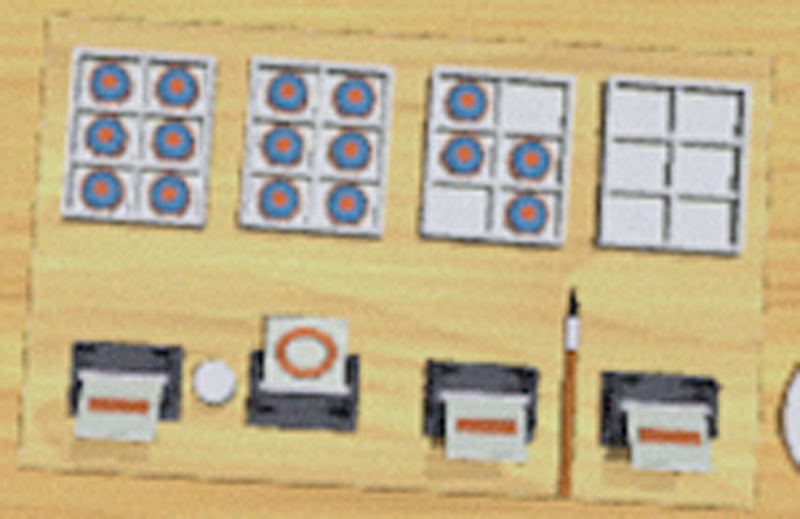

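View pics/cb.png

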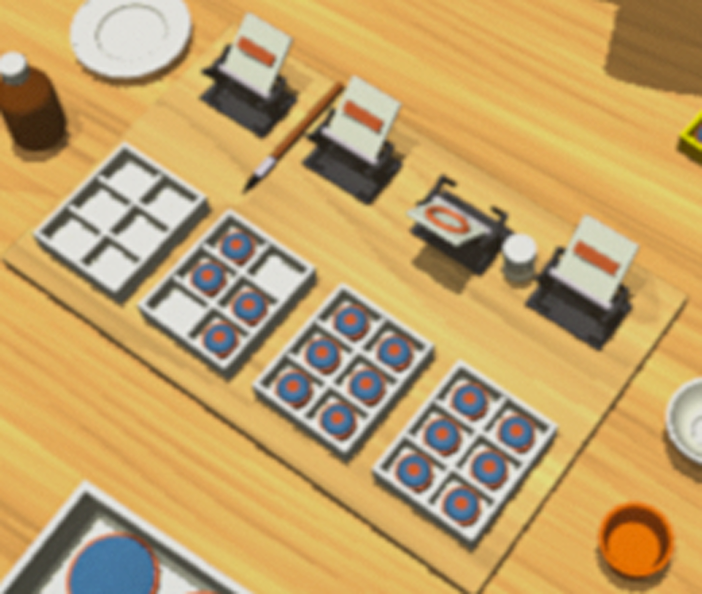

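The crop shows that trays 1 and 2 (left) have all six discs, tray 3 has two empty cells and tray 4 is empty. Only tag 1, crop (115,405), is wrong: it shows its bar in front of a full tray. Tag 2 (ring), tag 3 (bar) and tag 4 (bar) are already right. Next I'll measure tag 1.

```bash
python3 - <<'E'
from rig import cams
import numpy as np
from h import *
T=cams.snapshot("top");S=cams.snapshot("scene")
k=800/185
t=lambda u,v,z:ray(T,250+(u+.5)/k-.5,150+(v+.5)/k-.5,z)
s=lambda u,v,z:ray(S,155+(u+.5)/2.7-.5,185+(v+.5)/2.7-.5,z)
B=[t(*p,.012) for p in((20,468),(752,508),(48,17),(775,55))]
ax=(B[2]+B[3]-B[0]-B[1]);ay=B[0]+B[2]-B[1]-B[3];c=sum(B)/4
print("board c",c,"len",np.linalg.norm(ax)/2,np.linalg.norm(ay)/2,"yaw",np.arctan2(ax[1],ax[0]),np.arctan2(-ay[0],ay[1]))
print("edge top",t(75,434,.078),t(154,441,.078));print("edge scene",s(590,217,.078),s(638,247,.078))
print("tray1 c (z34mm)",sum(t(*p,.034) for p in((76,48),(215,58),(62,218),(206,228)))/4)
print("tray2",sum(t(*p,.034) for p in((252,57),(394,66),(238,228),(381,237)))/4)
print("stand1 base",t(182,420,.012),t(70,343,.02),t(182,347,.02),"s",s(600,347,.012),s(528,302,.012))
print("jar top",t(214,381,.048),s(520,243,.048))
E
```

```text
board c [ 0.60558661 -0.04323588  0.012     ] len 0.2984695162321582 0.47805374350881985 yaw -0.05196510706949332 -0.04566323933193816
edge top [0.48636198 0.15968574 0.078     ] [0.48240719 0.11097607 0.078     ]
edge scene [0.48571822 0.11481863 0.078     ] [0.48888082 0.15943819 0.078     ]
tray1 c (z34mm) [0.68061424 0.12559529 0.034     ]
tray2 [0.67571456 0.01169467 0.034     ]
stand1 base [0.49980737 0.0975647  0.012     ] [0.54871416 0.17018552 0.02      ] [0.54667873 0.09764516 0.02      ] s [0.54869555 0.16569267 0.012     ] [0.54557608 0.09715217 0.012     ]
jar top [0.52234993 0.07558163 0.048     ] [0.5204097  0.07291834 0.048     ]
```

Tag 1's edge is at about (0.486, 0.136, 0.077) in both cameras, and the hinge line is at x≈0.525. The measured sizes match those given. The plan is to close the gripper and tilt the tool about 35° so the finger lies under the plate. Then I'll follow the arc up and over.

Call:
{"fn": "jog_arm", "kwargs": {"targets": [[[0.8, 3.8, 0], [0, 0, -0.1], 255], [[1.6, 7.6, 0], [0, 0, -0.2], 255], [[2.4, 11.4, 0], [0, 0, -0.3], 255], [[3.2, 15.2, 0], [0, 0, -0.4], 255], [[4, 19, 0], [0, 0, -0.49], 255]]}}

```text
clock: 0.72
eef_pos: [0.3185, -0.3956, 0.2311]
eef_rot: [[0.999, -0.053, 0.0], [-0.053, -0.999, 0.0], [0.0, -0.0, -1.0]]
ft_force: [1.8, -0.6, 0.1]
finger_gap: 0.0256
```

Call:
{"fn": "jog_arm", "kwargs": {"targets": [[[0.8, 3.8, 0], [0, 0, 0], 255], [[1.6, 7.6, 0], [0, 0, 0], 255], [[2.4, 11.4, 0], [0, 0, 0], 255], [[3.2, 15.2, 0], [0, 0, 0], 255], [[4, 19, 0], [0, 0, 0], 255]]}}

```text
clock: 1.13
eef_pos: [0.3584, -0.2056, 0.2315]
eef_rot: [[0.999, -0.048, 0.001], [-0.048, -0.999, -0.0], [0.001, 0.0, -1.0]]
ft_force: [0.4, 0.4, 0.5]
finger_gap: -0.0003
```

Call:
{"fn": "jog_arm", "kwargs": {"targets": [[[0.8, 3.8, 0], [0, 0, 0], 255], [[1.6, 7.6, 0], [0, 0, 0], 255], [[2.4, 11.4, 0], [0, 0, 0], 255], [[3.2, 15.2, 0], [0, 0, 0], 255], [[4, 19, 0], [0, 0, 0], 255]]}}

```text
clock: 1.55
eef_pos: [0.3984, -0.0154, 0.2317]
eef_rot: [[0.999, -0.047, 0.002], [-0.047, -0.999, -0.0], [0.002, 0.0, -1.0]]
ft_force: [0.9, -0.7, 0.5]
finger_gap: 0.0004
```

```bash
cat > st.py <<'E'
from rig import bot
import numpy as np
from scipy.spatial.transform import Rotation as R
s=bot.sense();print(s["clock"],s["eef_pos"].round(4),s["joint_pos"],s["ft_force"],s["finger_gap"])
yaw=-0.049;th=np.deg2rad(35)
d=R.from_euler("z",yaw)*R.from_euler("y",-th)*R.from_matrix([[1,0,0],[0,-1,0],[0,0,-1]])
print("rot to go",(d*R.from_matrix(s["eef_rot"]).inv()).as_rotvec().round(3))
print("cm to contact",((np.array([.482,.136,.0594])-s["eef_pos"])*100).round(2))
E
python3 st.py
```

```text
1.55 [ 0.3984 -0.0154  0.2317] [-1.73579829e-01 -4.79195322e-01  2.17321781e+00 -1.69393193e-05
  1.44598665e+00  1.44464230e+00] [ 0.85073615 -0.67158942  0.5139562 ] 0.0004061617806372561
rot to go [-0.029 -0.609 -0.001]
cm to contact [  8.36  15.14 -17.23]
```

Call:
{"fn": "jog_arm", "kwargs": {"targets": [[[0.8, 3.1, -0.6], [-0.006, -0.12, 0], 255], [[1.6, 6.2, -1.2], [-0.012, -0.24, 0], 255], [[2.4, 9.2, -1.8], [-0.018, -0.36, 0], 255], [[3.2, 12.3, -2.4], [-0.024, -0.48, 0], 255], [[4.2, 15.3, -3], [-0.029, -0.6, 0], 255]]}}

```text
clock: 1.97
eef_pos: [0.4408, 0.1374, 0.203]
eef_rot: [[0.819, -0.047, 0.572], [-0.04, -0.999, -0.025], [0.573, -0.003, -0.82]]
ft_force: [1.0, -0.6, -0.8]
finger_gap: -0.0003
```

```bash
python3 st.py
```

```text
1.9667 [0.4408 0.1374 0.203 ] [ 0.30152191 -0.67755876  2.42063344 -0.26411069  0.83426949  2.04095464] [ 1.03969858 -0.56717276 -0.77342184] -0.00029835055572046125
rot to go [-0.003 -0.001 -0.002]
cm to contact [  4.12  -0.14 -14.36]
```

Call:
{"fn": "jog_arm", "kwargs": {"targets": [[[0, 0, -3.5], [0, 0, 0], 255], [[0, 0, -7], [0, 0, 0], 255], [[0.4, 0, -10.5], [0, 0, 0], 255], [[0.9, 0, -13.5], [0, 0, 0], 255], [[1.4, 0, -15.5], [0, 0, 0], 255]]}}

```text
clock: 2.38
eef_pos: [0.4523, 0.1355, 0.0427]
eef_rot: [[0.826, -0.046, 0.561], [-0.037, -0.999, -0.027], [0.562, 0.002, -0.827]]
ft_force: [0.4, -0.7, -0.1]
finger_gap: -0.0001
```

```bash
python3 st.py; python3 - <<'E'
from rig import cams
import cv2
from h import proj
import numpy as np
s=cams.snapshot("scene");i=s["pixels"]
u,v=proj(s,[.4855,.136,.077]).astype(int);print(u,v)
c=cv2.resize(i[v-70:v+80,u-100:u+100],None,fx=4,fy=4,interpolation=cv2.INTER_CUBIC)
cv2.imwrite("pics/p5.png",cv2.convertScaleAbs(c,alpha=1.6))
E
```

```text
2.3833 [0.4523 0.1355 0.0427] [ 0.28510782 -0.36280341  2.52202804 -0.43788115  0.44942363  2.24643853] [ 0.37145949 -0.73898776 -0.0576072 ] -0.00010996500663003925
rot to go [ 0.001 -0.014 -0.003]
cm to contact [2.97 0.05 1.67]
381 269
```

View pics/p5.png

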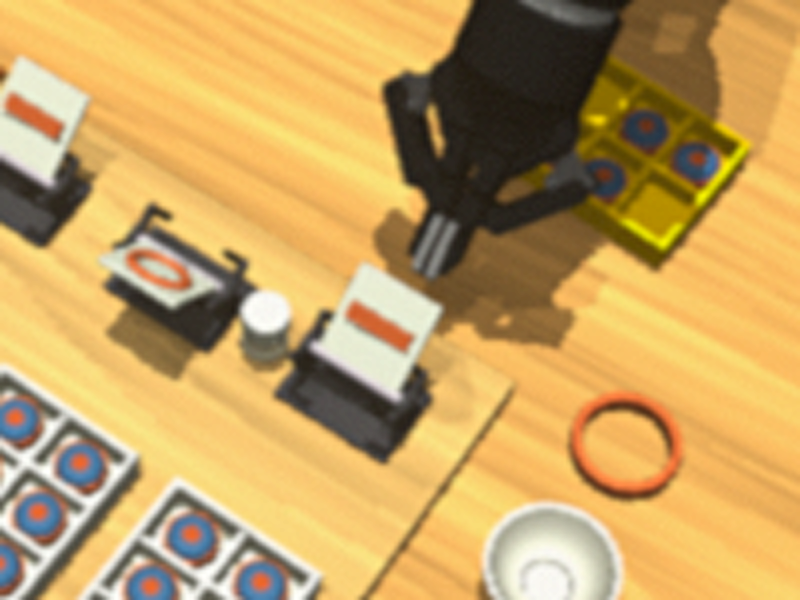

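The view shows the closed fingers at (430,270), in front of tag 1's free edge midpoint at (405,285) and clear of the jar at (267,310). I'll ease up to contact, then follow the arc.

Call:
{"fn": "jog_arm", "kwargs": {"targets": [[[0.8, 0, 0.4], [0, 0, 0], 255], [[1.5, 0, 0.8], [0, 0, 0], 255], [[2.1, 0, 1.2], [0, 0, 0], 255], [[2.6, 0, 1.5], [0, 0, 0], 255], [[3.0, 0, 1.7], [0, 0, 0], 255]]}}

```text
clock: 2.85
eef_pos: [0.4869, 0.1361, 0.0668]
eef_rot: [[0.821, -0.048, 0.569], [-0.04, -0.999, -0.026], [0.569, -0.001, -0.822]]
ft_force: [-0.3, -0.1, -0.1]
finger_gap: 0.0004
```

Call:
{"fn": "jog_arm", "kwargs": {"targets": [[[0.3, 0, 0.3], [0, 0, 0], 255], [[0.6, 0, 0.6], [0, 0, 0], 255], [[0.9, 0, 0.8], [0, 0, 0], 255], [[1.2, -0.1, 1.0], [0, 0, 0], 255], [[1.5, -0.1, 1.2], [0, 0, 0], 255]]}}

```text
clock: 3.27
eef_pos: [0.4996, 0.1346, 0.0754]
eef_rot: [[0.824, -0.047, 0.564], [-0.039, -0.999, -0.027], [0.565, 0.001, -0.825]]
ft_force: [0.6, -0.1, -0.5]
finger_gap: -0.0002
```

Call:
{"fn": "jog_arm", "kwargs": {"targets": [[[0.4, 0, 0.1], [0, 0, 0], 255], [[0.8, 0, 0.2], [0, 0, 0], 255], [[1.2, -0.1, 0.2], [0, 0, 0], 255], [[1.6, -0.1, 0.2], [0, 0, 0], 255], [[2.0, -0.1, 0.2], [0, 0, 0], 255]]}}

```text
clock: 3.68
eef_pos: [0.5198, 0.1336, 0.0772]
eef_rot: [[0.824, -0.047, 0.564], [-0.039, -0.999, -0.027], [0.565, 0.001, -0.825]]
ft_force: [0.4, -0.4, -0.2]
finger_gap: 0.0002
```

Call:
{"fn": "jog_arm", "kwargs": {"targets": [[[0.3, 0, 0], [0, 0, 0], 255], [[0.6, 0, 0], [0, 0, 0], 255], [[0.9, 0, 0], [0, 0, 0], 255], [[1.2, -0.1, 0], [0, 0, 0], 255], [[1.2, -0.1, 0], [0, 0, 0], 255]]}}

```text
clock: 4.1
eef_pos: [0.532, 0.1326, 0.0775]
eef_rot: [[0.824, -0.048, 0.565], [-0.039, -0.999, -0.027], [0.565, 0.001, -0.825]]
ft_force: [0.0, -0.2, -0.2]
finger_gap: 0.0005
```

```bash
python3 - <<'E'
from rig import cams
import cv2
s=cams.snapshot("scene");i=s["pixels"]
c=cv2.resize(i[199:349,281:481],None,fx=4,fy=4,interpolation=cv2.INTER_CUBIC)
cv2.imwrite("pics/p6.png",cv2.convertScaleAbs(c,alpha=1.6))
E
```

```text
(no output)
```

View pics/p6.png

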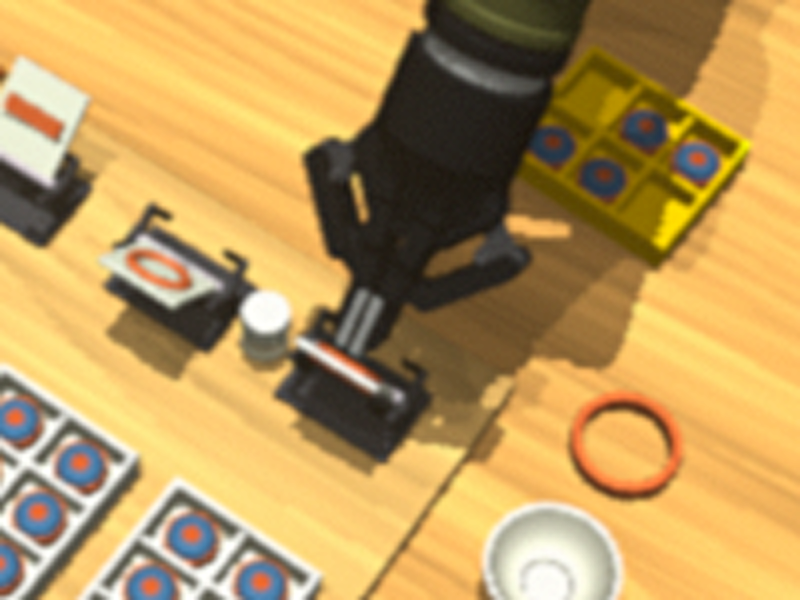

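The tag at (350,370) is past upright and its ring is showing, but it looks as if it's still falling. I'll back off up and away, then check.

Call:
{"fn": "jog_arm", "kwargs": {"targets": [[[-0.8, 0, 0.6], [0, 0, 0], 255], [[-2, 0.1, 1.5], [0, 0, 0], 255], [[-4, 0.2, 4], [0, 0, 0], 255], [[-7, 0.3, 7], [0, 0, 0], 255], [[-10, 0.3, 10], [0, 0, 0], 255]]}}

```text
clock: 4.57
eef_pos: [0.4309, 0.1353, 0.176]
eef_rot: [[0.826, -0.048, 0.562], [-0.039, -0.999, -0.028], [0.563, 0.001, -0.827]]
ft_force: [0.7, 0.2, 0.6]
finger_gap: -0.0001
```

Call:
{"fn": "jog_arm", "kwargs": {"targets": [[[0, -3, 2], [0, 0, 0], 255], [[0, -6, 4], [0, 0, 0], 255], [[0, -9, 5], [0, 0, 0], 255], [[0, -12, 5], [0, 0, 0], 255], [[0, -12, 5], [0, 0, 0], 255]]}}

```text
clock: 4.98
eef_pos: [0.4328, 0.0103, 0.2282]
eef_rot: [[0.821, -0.057, 0.568], [-0.045, -0.998, -0.034], [0.569, 0.002, -0.823]]
ft_force: [-0.2, 0.2, -0.3]
finger_gap: -0.0003
```

```bash
python3 - <<'E'
from rig import cams
import cv2
s=cams.snapshot("scene");i=s["pixels"]
c=cv2.resize(i[180:400,155:445],None,fx=2.7,fy=2.7,interpolation=cv2.INTER_CUBIC)
cv2.imwrite("pics/p7.png",cv2.convertScaleAbs(c,alpha=1.6))
E
```

```text
(no output)
```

View pics/p7.png

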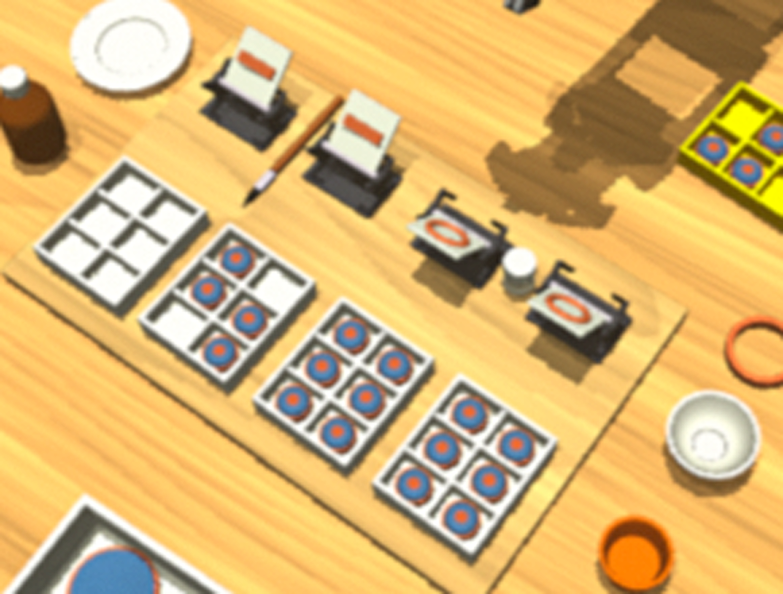

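Tag 1 at (570,310) now lies ring up like tag 2 at (447,233), tags 3 and 4 still show their bars, and the trays and jar look unmoved. I'll wait a moment for it to settle, then hand in.

Call:
{"fn": "jog_arm", "kwargs": {"targets": [[[0, 0, 0], [0, 0, 0], 255], [[0, 0, 0], [0, 0, 0], 255], [[0, 0, 0], [0, 0, 0], 255], [[0, 0, 0], [0, 0, 0], 255], [[0, 0, 0], [0, 0, 0], 255]]}}

```text
clock: 5.45
eef_pos: [0.4325, 0.017, 0.2258]
eef_rot: [[0.825, -0.045, 0.564], [-0.037, -0.999, -0.026], [0.564, 0.001, -0.825]]
ft_force: [0.6, 0.1, 0.2]
finger_gap: 0.0002
```

```bash
python3 - <<'E'
from rig import bot,cams
import cv2,numpy as np
a=cams.snapshot("scene")["pixels"].astype(int)[180:400,155:445]
b=cams.snapshot("scene")["pixels"].astype(int)[180:400,155:445]
o=cv2.imread("pics/scene1.png").astype(int)[180:400,155:445]
print("settle diff",np.abs(a-b)[105:140,190:235].mean(),np.abs(a-b).mean(),"trays vs start",np.abs(a-o)[60:210,20:205].mean())
print(bot.job_done())
E
```

```text
settle diff 0.8019047619047619 0.7699895506792058 trays vs start 7.471627627627628
the job is handed in; nothing more can be done
None
```

Only one tag was wrong: the leftmost in the top view, which showed its bar in front of a full tray. I pushed it over along its arc with the closed, tilted fingers. It now lies ring up like its neighbour, which was already right. The part-filled and empty trays' tags were already bar up, so I left them alone.

**Final checks:**
- **Tags:** the last picture showed ring, ring, bar, bar, in the order full, full, part-filled, empty.
- **Settling:** two successive frames differed only by noise, so the flipped tag was at rest.
- **Force and time:** the wrist force readings at the end of each move during the push stayed below 1 N on every axis. I handed the job in at about 5.5 s.
- **Inconclusive check:** the tray area differed from the start image by an average of 7.5 grey levels, well above the noise of about 0.8. That crop also took in part of the flipped tag and possibly changed arm shadow, so I did not separate the causes. By eye the trays and jar stood where they were, but I did not re-measure their positions.

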